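Unlatch and open the tape cabinet's gate

TASK

Open the little cabinet with the red thumb piece, the one that keeps the black tape rolls: lift its latch bar out of the catch, swing the gate wide open to about a right angle, and let go so that the bar drops back level and the gate stays standing open. Leave the latch and gate of the cabinet with the blue thumb piece alone.

Things in the scene. Friction and masses are not known exactly. Their poses are not given: they have to be found in the camera images.
- red_cabinet: Plywood cabinet with the red thumb piece, black tape rolls inside: 120 deep (x) x 180 wide (y), flat roof top 105 mm above the bench. Origin: centre of its underside; x points into it, away from the robot, y left along its front. Fixed to the bench, turned up to 12 degrees, left or right of the blue one.
- red_thumb (a point): Middle of the upright red tab on the steel latch bar, 13 mm below the tab's top. Tab: 10 mm thick (point x, square to the gate), 26 mm wide (point y, along the gate), 40 mm tall. Latch down, the point is 152 mm above the bench and 47 mm above roof level, just in front of the roof: pinch it across its thickness from above, one finger over the roof.
- red_hinge (a point): Point on the upright hinge axis of the red cabinet's gate, 152 mm above the bench, at the gate's left edge seen from the robot; axes as the cabinet's. With the gate shut, the red thumb point lies 115 mm to the right of it (-y) and 12 mm in front (-x).
- red_gate (a joint): Angle of the red cabinet's barred steel gate, rad: 0 shut, 1.57 square to the cabinet, stop at 1.75. Opens towards the robot, clockwise seen from above; hinge friction of about 0.04 N m holds it where it is left. While latched it only rattles by about 0.04.
- red_latch (a joint): Angle of the red latch bar, rad: 0 level, stop at 0.6. It pivots on the gate 90 mm from the thumb point (point +y, towards the hinge) and 34 mm below it. Its other end lies in a catch behind a 13 mm lip: 0.12 (thumb up about 11 mm) frees it; at 0.3 the thumb is up 25 mm, 14 mm nearer the hinge. Let go, it falls back to 0 (about 60 g).
- blue_gate (a joint): Gate angle of the look-alike cabinet with a blue thumb piece and a yellow tape measure inside, rad, 0 shut; to be left alone.
- blue_latch (a joint): Latch bar angle of the blue cabinet, rad, 0 level in its catch; to be left alone.

How it is judged (in metres and radians):
On the way:
1. the red cabinet's latch bar is lifted clear of its catch while the gate is still shut (value of joint red_latch above 0.1 rad and value of joint red_gate below 0.12 rad).
At the end, for the whole second after the job is handed in: The red cabinet's gate stands still, open by at least 1.1 rad (63 degrees); its latch bar has dropped back to level (within 0.06 rad); the blue cabinet's gate and latch are shut (within 0.06 rad) (value of joint red_gate above 1.1 rad and value of joint each of red_latch, blue_gate, blue_latch below 0.06 rad and velocity of joint red_gate between -0.1 and 0.1 rad/s); the robot touches nothing.
It fails at once if the blue cabinet's latch is lifted or its gate opened (value of joint any of blue_latch, blue_gate above 0.1 rad).
It also fails if it takes over 37 s, if anything falls off the work surface, if the arm or the gripper's body presses on something with over 40 N, if the wrist force passes 120 N, or if a joint passes its speed limit or range.

ROBOT

A 6-joint arm with a two-finger parallel gripper is mounted at the origin on the work surface; the furniture and walls round the work are solid. World frame = base frame: x ahead of the robot, y to its left, z up, the work surface at z = 0. Lengths are in mm, angles in rad, forces in N, time in s.
With the tool pointing down it reaches from about 350 to 975 mm from the base axis. Payload 7.1 kg.
Tool frame: the origin (TCP) lies midway between the tips of the shut fingers; the grasp point (between the pads) lies 19 mm behind it (ctrl.tcp_to_grasp is the distance from the TCP to the grasp point, in mm); z points along the fingers, y is the line along which they close (so a half turn about z gives the same grasp; the last joint's range is limited). The gripper opens to 88 mm and grips with 3 to 60 N. Pads are 20 mm wide; open, the fingers measure 115 mm over their backs; the gripper's body (75 mm by 178 mm) begins 61 mm behind the grasp point.
Start: joints at [-1.201, 0.423, 1.63, -0, 1.089, -0.019], TCP at [236.94, -578.329, 222.675] pointing down, gripper open.
Joint ranges: [-3, 3], [-0.9, 2.11], [0.09, 2.58], [-1.31, 4.45], [0.11, 2.69], [-2.54, 2.54]. Speed limits (rad/s): [2.39, 2.39, 3.01, 3.14, 3.14, 3.14].

INTERFACE

Orientations are given as a rotation vector (axis times angle).
In Python, from workcell import get_obs, cams, ticket, boxes_of, ctrl gives the robot as it stands.
- The arm moves only by the shell command python3 -m creep 'ROWS' [OPENING]. ROWS is JSON, one flat list of numbers, 4 for each row, row after row: the shift along the world's x, y, z in m, then the turn about the world's z in rad. In form: [tx, ty, tz, spin, tx, ty, tz, spin, ...]. A call has 1 to 10 rows; each row is the pose to reach, as a shift and turn from the pose commanded when the call began; what a row does not reach only later rows make up. A row lasts 1/12 s, in which the tool goes at most 41.7 mm and 7.16 degrees, less where a joint would pass 70% of its speed; a pose out of reach is approached as far as the arm can. A call with a gripper value outside its range is refused whole. OPENING is the opening, from 0 (shut) to 1 (fully open), set as the call begins (- or left out, the last holds). The fingers move at their own pace and stop on an object; the grip force is fixed at half the most. Time passes only in rows, so rows that repeat a pose let the fingers close. It gives the time, the measured TCP pose, the force, the opening and the grip force at its end, in the units of the state.
- get_obs(): the state, without advancing time (a new reading comes with each control period).
- cams.get_image(name): name is "scene" or "top"; returns (picture, depth): 420x560x3 uint8, red, green, blue; 420x560 float32, mm along the optical axis (not along the pixel's ray), 0 where there is no reading.
- cams.get_calibration(name): a dict with "mtx" (3x3 intrinsics, pixels), "R" (3x3) and "t" (3): a world point X has camera coordinates R X + t. Camera axes: x right, y down, z forward; pixel columns grow to the right and rows downward; lengths in mm; the calibration is good to about 2 mm. A picture is of the moment at which its call begins. get_calibration takes no time and is no camera call.
- ticket.close_job(): hands the job in; it is judged then, once.
Trained networks look in the newest picture that a camera, given by its name, has taken for a name from the list of things; names that differ only in an ending like _2 or _b are one class to them, and where a whole thing is asked for, a point or a joint stands for the part that bears it (a point fixed in the world has none). Each returns a list of dicts, best first, with "score" (0 to 1); they miss things now and then, are a little off and sometimes report something else, mostly with a low value. They report only what shows in the picture. A call takes as long as a camera call.
- boxes_of(camera, target): "centre" ([column, row] in pixels, amid what is visible of it).
The state is a dict: "t": time; "qpos": joint angles; "qvel": joint speeds; "joint_torque": joint torques, N m; "ee_pos": TCP position; "orientation": TCP orientation; "ft_force": force on the tool from outside, world axes, zero at the start; "moment": the same for the moment, N m; "width": finger opening in mm; "grasp_force": force on a finger pad.
Only numpy, scipy, OpenCV 4.12 (cv2) and the standard library are available. Lean on these libraries where they do the work, as an engineer would, in place of code of your own. Each camera call takes 0.05 s, during which the arm holds its last target. There are 200 camera calls.

## Working session

There is one attempt and no reset: what is moved stays moved. The work goes in short steps, Python scripts to look and compute and a shell command to move; the robot and the scene stay as the last step left them, time stands still between calls to the robot, and variables do not carry over. Pictures are saved under pics/ and viewed, at most 10 in all, crops included, and the job is handed in when it is done.

```bash
mkdir -p pics
cat > h.py <<'E'
import numpy as np, cv2
from workcell import get_obs, cams, ticket, boxes_of, ctrl
def cloud(cam,d):
    c=cams.get_calibration(cam);K=np.array(c['mtx']);R=np.array(c['R']);t=np.array(c['t'])
    v,u=np.mgrid[:d.shape[0],:d.shape[1]]
    P=np.stack([(u-K[0,2])/K[0,0]*d,(v-K[1,2])/K[1,1]*d,d],-1)
    W=(P-t)@R; W[d==0]=np.nan
    return W
def save(n,im): cv2.imwrite(n,im[:,:,::-1])
E
python3 - <<'E'
from h import *
np.set_printoptions(precision=1,suppress=True)
for c in('scene','top'):
    im,d=cams.get_image(c); save(f'pics/{c}0.png',im); W=cloud(c,d)
    np.save(c+'W.npy',W)
    for n in('red_thumb','red_hinge','red_cabinet','blue_gate'):
        for b in boxes_of(c,n)[:2]:
            u,v=map(int,np.round(b['centre'])); print(c,n,b['centre'],b['score'],W[v,u])
    hsv=cv2.cvtColor(im,cv2.COLOR_RGB2HSV); h,s,v=hsv.transpose(2,0,1).astype(int)
    for nm,m in(('red',((h<8)|(h>172))&(s>150)&(v>80)),('blue',(h>100)&(h<125)&(s>150)&(v>60))):
        p=W[m&(W[...,2]>110)]; 
        if len(p): print(c,nm,len(p),np.nanmedian(p,0),np.nanmin(p,0),np.nanmax(p,0))
o=get_obs();print(o['t'],o['orientation'],o['width'])
E
```

```text
scene red_thumb [338.4, 183.7] 0.68 [ 533.6 -150.8  137. ]
scene red_hinge [307.5, 205.0] 0.59 [554.8 -46.6 114.6]
scene red_cabinet [308.1, 206.0] 0.56 [553.5 -44.5 113.2]
scene blue_gate [239.1, 246.4] 0.74 [580.2 166.1 101.8]
scene red 639 [356.8 300.4 147.4] [ 343.3 -374.9  127.2] [2431.   310.9  278.5]
scene blue 21 [562.1 124.3 165. ] [560.1 113.5 163.2] [565.9 131.9 166.7]
top red_thumb [351.6, 241.3] 0.91 [ 534.1 -148.9  130.1]
top red_hinge [345.9, 210.0] 0.94 [ 600.8 -139.9  106. ]
top red_cabinet [346.8, 208.3] 0.67 [ 604.9 -141.8  107.2]
top blue_gate [203.8, 216.6] 0.83 [581.4 160.2  75.8]
top red 254 [365.2 286.1 149.6] [ 346.5 -179.3  122.9] [537.8 307.1 185.9]
top blue 75 [564.2 116.9 164.2] [561.1 105.4 123.6] [570.  129.4 171.5]
0.5 [-3.1 -0.6  0. ] 87.91062562534547
```

View pics/scene0.png

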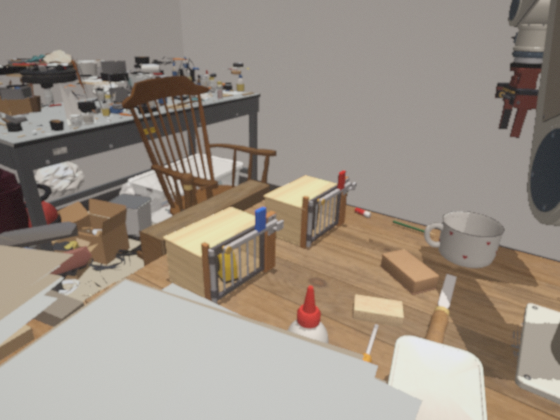

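View pics/top0.png

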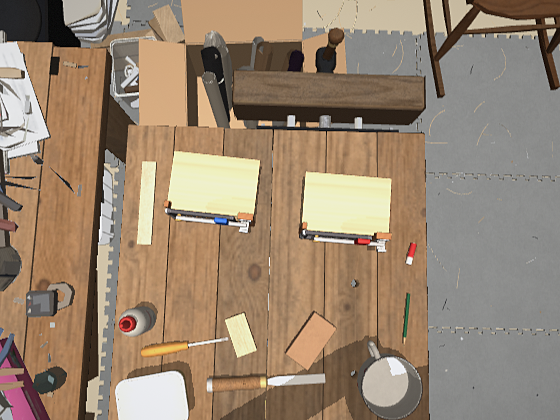

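The pictures show the red cabinet on the right: red tab at about (362,241) in top and (342,180) in scene. The blue cabinet is on the left, tab at about (222,221) in top. Next I fit the tab and the roof.

Run:
```python
from h import *
np.set_printoptions(precision=1,suppress=True)
for c in('scene','top'):
    im=cv2.imread(f'pics/{c}0.png'); W=np.load(c+'W.npy')
    h,s,v=cv2.cvtColor(im,cv2.COLOR_BGR2HSV).transpose(2,0,1).astype(int)
    x,y,z=W.transpose(2,0,1)
    box=(x>480)&(x<760)&(y>-270)&(y<0)
    m=((h<8)|(h>172))&(s>140)&(v>60)&box&(z>110)
    p=W[m]; print(c,'tab',len(p),np.median(p,0),p.min(0),p.max(0), np.percentile(p,[10,90],0))
    r=box&(abs(z-105)<8)&(s>40)&(v>150)&(x>540)
    q=W[r]; rect=cv2.minAreaRect(q[:,:2].astype(np.float32)); print('roof',len(q),np.median(q[:,2]),rect)
    print(cv2.boxPoints(rect))
    # mug / tall clutter on the way
    k=(z>40)&(x>150)&(x<520)&(y>-650)&(y<0)
    print('clutter',W[k].min(0) if k.any() else 0, W[k].max(0) if k.any() else 0)
```

```text
scene tab 87 [ 528.7 -154.8  148.3] [ 525.2 -168.9  127.2] [ 534.4 -149.5  166.5] [[ 527.2 -165.   131. ]
 [ 532.6 -151.   164.5]]
roof 1187 106.8418834869395 ((623.2049560546875, -138.70498657226562), (189.07554626464844, 110.36820220947266), 89.3958740234375)
[[ 567.  -232.7]
 [ 677.4 -233.8]
 [ 679.4  -44.8]
 [ 569.   -43.6]]
clutter [ 167.6 -648.9   40. ] [519.6  -0.1 546.3]
top tab 78 [ 531.7 -163.9  164.3] [ 528.2 -179.3  122.9] [ 537.8 -152.9  170.5] [[ 528.5 -174.7  144.6]
 [ 535.9 -154.4  167.5]]
roof 4256 106.07255556080784 ((616.10498046875, -141.0388641357422), (184.6008758544922, 125.3760986328125), 86.31058502197266)
[[ 547.6 -229.1]
 [ 672.7 -237.2]
 [ 684.6  -53. ]
 [ 559.5  -44.9]]
clutter [ 179.  -301.4   40. ] [520.  -79.8 129. ]
```

```bash
python3 -m creep '[0.036,0.05,0.02,0.11,0.072,0.1,0.02,0.22,0.1,0.14,0.02,0.35,0.125,0.175,0.02,0.45,0.148,0.207,0.02,0.56,0.148,0.207,0.02,0.56,0.148,0.207,0.02,0.56]' 1
python3 -m creep '[0.02,0.028,0,0.07,0.04,0.056,0,0.15,0.06,0.084,0,0.22,0.08,0.112,0,0.3,0.1,0.14,0,0.37,0.12,0.168,-0.01,0.45,0.147,0.207,-0.01,0.56,0.147,0.207,-0.01,0.56,0.147,0.207,-0.01,0.56]'
python3 - <<'E'
from h import *
from scipy.spatial.transform import Rotation as Ro
np.set_printoptions(precision=3,suppress=True)
o=get_obs();print(o['t'],o['ee_pos'],o['qpos'],Ro.from_rotvec(o['orientation']).as_matrix())
for c in('top','scene'):
    im,d=cams.get_image(c);W=cloud(c,d);save(f'pics/{c}1.png',im)
    for b in boxes_of(c,'red_thumb')[:1]:
        u,v=map(int,b['centre']);print(c,b,W[v,u])
im=cv2.imread('pics/scene1.png')[120:270,220:420];cv2.imwrite('pics/scene1c.png',cv2.resize(im,None,fx=3.5,fy=3.5))
E
```

```text
t: 1.08
ee_pos: [387.4, -366.9, 242.9]
orientation: [-2.791, -1.44, -0.002]
ft_force: [0.0, -0.5, 0.4]
width: 87.4
grasp_force: 0.0
t: 1.83
ee_pos: [533.0, -162.7, 232.6]
orientation: [2.286, 2.155, 0.0]
ft_force: [-1.3, -0.1, 0.1]
width: 87.8
grasp_force: 0.0
1.8333 [ 533.027 -162.712  232.579] [-0.318  0.312  1.773  0.     1.056 -0.258] [[ 0.059  0.998  0.   ]
 [ 0.998 -0.059 -0.   ]
 [-0.     0.    -1.   ]]
top {'centre': [337.0, 236.3], 'score': 0.53} [ 544.324 -119.485  120.462]
scene {'centre': [338.5, 185.4], 'score': 0.54} [ 533.809 -151.758  134.124]
```

View pics/scene1c.png

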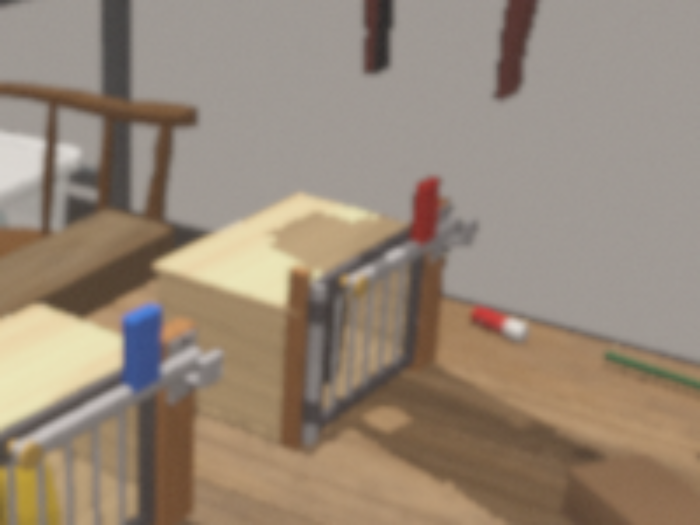

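The crop shows the two fingers hovering straddling the red tab (425,210), and the red latch is level. Descend, then pinch.

```bash
python3 -m creep '[0,-0.001,-0.025,0,0,-0.001,-0.05,0,0,-0.001,-0.07,0,0,-0.001,-0.085,0,0,-0.001,-0.099,0,0,-0.001,-0.099,0,0,-0.001,-0.099,0]' 1
python3 -m creep '[0,0,0,0,0,0,0,0,0,0,0,0,0,0,0,0,0,0,0,0,0,0,0,0,0,0,0,0,0,0,0,0]' 0
```

```text
t: 2.62
ee_pos: [531.0, -166.4, 133.4]
orientation: [-2.291, -2.148, 0.001]
ft_force: [0.9, 0.5, 0.3]
width: 87.9
grasp_force: 0.0
t: 3.28
ee_pos: [532.0, -165.3, 133.7]
orientation: [2.289, 2.152, 0.0]
ft_force: [-0.2, -0.3, -0.8]
width: 38.5
grasp_force: 0.0
```

```bash
python3 -m creep '[0,0,0,0,0,0,0,0,0,0,0,0,0,0,0,0,0,0,0,0,0,0,0,0,0,0,0,0,0,0,0,0,0,0,0,0]'
```

```text
t: 4.03
ee_pos: [532.0, -165.3, 133.6]
orientation: [-2.289, -2.151, -0.0]
ft_force: [0.7, 0.6, -0.3]
width: 9.9
grasp_force: 30.0
```

Width 9.9 mm at 30 N, so the tab is pinched. Lift along the arc.

```bash
python3 -m creep '[0,0.002,0.0045,0,0,0.004,0.009,0,0,0.006,0.013,0,0.001,0.0085,0.017,0,0.001,0.011,0.021,0,0.001,0.012,0.023,0,0.001,0.012,0.023,0,0.001,0.012,0.023,0]'
python3 - <<'E'
from h import *
im,d=cams.get_image('scene');save('pics/s2.png',im)
im=im[120:270,220:420,::-1];cv2.imwrite('pics/s2c.png',cv2.resize(im,None,fx=3.5,fy=3.5))
# arc: hinge H, thumb offset from hinge in cabinet frame at latch .27
yaw=-0.06; T0=np.array([532.,-165.3]); ax=np.array([np.cos(yaw),np.sin(yaw)]);ay=np.array([-ax[1],ax[0]])
H=T0+12*ax+115*ay; T1=T0+12*ay; print(H)
for g in np.arange(0,1.56,.1):
    c,s=np.cos(-g),np.sin(-g); p=H+np.array([[c,-s],[s,c]])@(T1-H); print(round(g,2),((p-T1)/1000).round(4))
E
```

```text
t: 4.7
ee_pos: [532.9, -152.9, 157.0]
orientation: [-2.289, -2.151, -0.001]
ft_force: [-0.5, 1.9, -0.7]
width: 9.8
grasp_force: 30.0
[550.87426722 -51.22650599]
0.0 [0. 0.]
0.1 [-0.0101  0.0023]
0.2 [-0.0199  0.0056]
0.3 [-0.0294  0.0099]
0.4 [-0.0383  0.0151]
0.5 [-0.0467  0.0212]
0.6 [-0.0545  0.0281]
0.7 [-0.0615  0.0357]
0.8 [-0.0677  0.044 ]
0.9 [-0.0731  0.0529]
1.0 [-0.0776  0.0622]
1.1 [-0.0811  0.072 ]
1.2 [-0.0836  0.082 ]
1.3 [-0.0851  0.0923]
1.4 [-0.0855  0.1026]
1.5 [-0.085  0.113]
```

View pics/s2c.png

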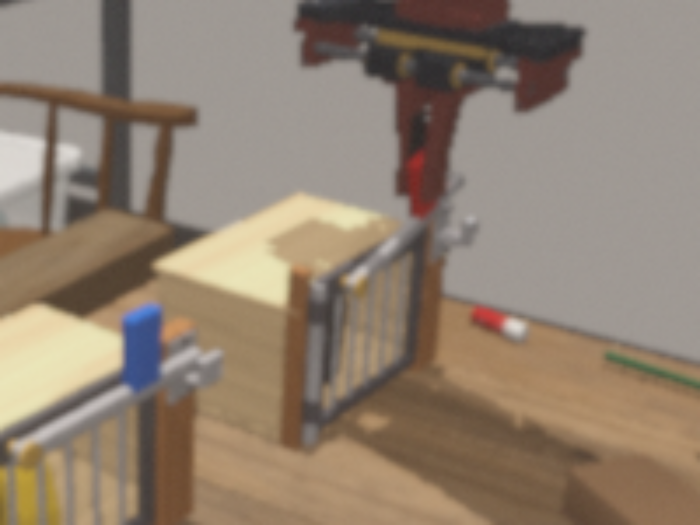

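The crop shows the bar lifted out of the catch, with its end at (455,190) above the catch hook and the gate shut. Swing the gate now.

```bash
python3 -m creep '[-0.005,0.001,0,-0.05,-0.0101,0.0023,0,-0.1,-0.015,0.0039,0,-0.15,-0.0199,0.0056,0,-0.2,-0.0247,0.0077,0,-0.25,-0.0294,0.0099,0,-0.3,-0.0339,0.0125,0,-0.35,-0.0383,0.0151,0,-0.4,-0.0383,0.0151,0,-0.4]'
```

```text
t: 5.5
ee_pos: [494.4, -137.6, 157.0]
orientation: [-2.672, -1.651, -0.001]
ft_force: [0.9, 3.9, -1.6]
width: 9.4
grasp_force: 30.0
```

```bash
python3 -m creep '[-0.0084,0.0061,0,-0.1,-0.0162,0.013,0,-0.2,-0.0232,0.0206,0,-0.3,-0.0294,0.0289,0,-0.4,-0.0348,0.0378,0,-0.5,-0.0393,0.0471,0,-0.6,-0.0393,0.0471,0,-0.6]'
```

```text
t: 6.08
ee_pos: [455.1, -90.1, 157.0]
orientation: [-3.041, -0.787, -0.001]
ft_force: [-1.2, 1.2, 0.9]
width: 9.6
grasp_force: 30.0
```

```bash
python3 -m creep '[-0.002,0.0049,0,-0.05,-0.0035,0.0098,0,-0.1,-0.006,0.0198,0,-0.2,-0.0075,0.0301,0,-0.3,-0.0079,0.0404,0,-0.4,-0.0074,0.0508,0,-0.5,-0.0074,0.0508,0,-0.5,-0.0074,0.0508,0,-0.5]'
python3 - <<'E'
from h import *
print(get_obs()['qpos'])
im,d=cams.get_image('scene')
im=im[120:270,220:420,::-1];cv2.imwrite('pics/s3c.png',cv2.resize(im,None,fx=3.5,fy=3.5))
E
```

```text
t: 6.75
ee_pos: [447.8, -40.1, 157.0]
orientation: [3.141, 0.019, -0.001]
ft_force: [-4.7, 3.2, 5.5]
width: 9.7
grasp_force: 30.0
[-1.15650400e-01  2.68753237e-01  2.05677705e+00 -2.20973894e-04
  8.16829564e-01  1.44298987e+00]
```

View pics/s3c.png

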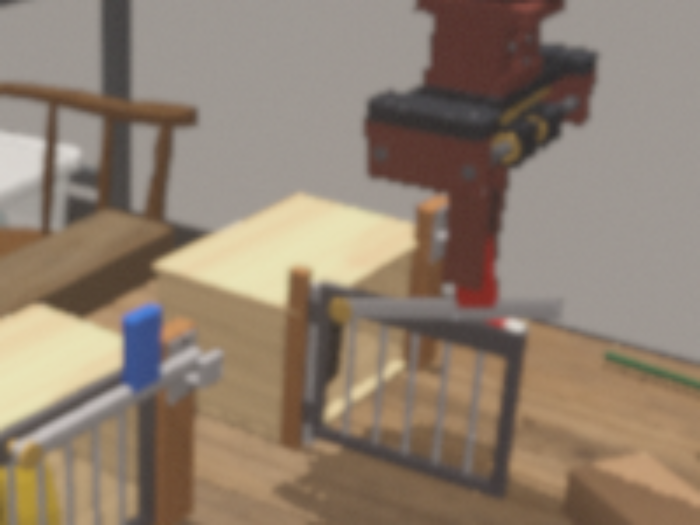

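The crop shows the gate standing at about a right angle, with the bar still lifted in the fingers at (475,290). Lower it along the arc, release, then rise.

```bash
python3 -m creep '[-0.003,0,-0.005,0,-0.005,0,-0.009,0,-0.007,0,-0.013,0,-0.009,0,-0.017,0,-0.011,0,-0.021,0,-0.011,0,-0.021,0]'
python3 -m creep '[0,0,0,0,0,0,0,0,0,0,0,0,0,0,0,0,0,0,0,0,0,0,0,0,0,0,0,0,0,0,0,0,0,0,0,0,0,0,0,0]' 1
python3 -m creep '[0,0,0,0,0,0,0,0,0,0,0.01,0,0,0,0.03,0,0,0,0.06,0,0,0,0.09,0,0,0,0.12,0,0,0,0.15,0,0,0,0.15,0,0,0,0.15,0]'
python3 - <<'E'
from h import *
im,d=cams.get_image('scene')
im=im[120:270,220:420,::-1];cv2.imwrite('pics/s4c.png',cv2.resize(im,None,fx=3.5,fy=3.5))
E
```

```text
t: 7.3
ee_pos: [437.6, -40.7, 135.5]
orientation: [3.141, 0.016, 0.002]
ft_force: [1.4, 1.8, 1.8]
width: 9.8
grasp_force: 30.0
t: 8.13
ee_pos: [436.9, -40.3, 135.7]
orientation: [-3.142, -0.014, 0.0]
ft_force: [-0.9, 1.0, -0.0]
width: 73.1
grasp_force: 0.0
t: 8.97
ee_pos: [437.9, -40.4, 287.2]
orientation: [3.141, 0.014, 0.006]
ft_force: [-0.6, -0.3, -1.1]
width: 87.6
grasp_force: 0.0
```

View pics/s4c.png

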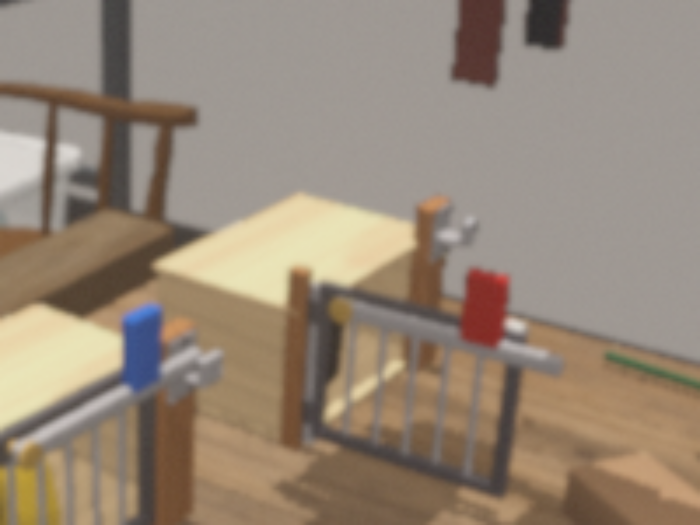

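The crop shows the gate open at a right angle, the bar back level along the gate's top rail (tab at (487,305)), the fingers clear, and the blue latch shut.

```bash
python3 -c "
from workcell import ticket; print(ticket.close_job())"
```

```text
the job is handed in; nothing more can be done
None
```

The job is handed in with no verdict returned: in the last picture the red gate stands open at about a right angle with its latch bar level, the gripper is clear, and the blue cabinet's latch and gate look shut.

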